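Seat the reader's lens on its three balls

ROBOT

A 7-joint arm with a two-finger parallel gripper is mounted at the origin on the work surface. World frame = base frame: x ahead of the robot, y to its left, z up, the work surface at z = 0. Lengths are in m, angles in rad, forces in N, time in s.
With the tool pointing down it reaches from about 0.425 to 0.825 m from the base axis. Payload 3.6 kg.
Tool frame: the origin (TCP) lies at the very end of the fingers, on their centre line; the grasp point (between the pads) lies 19 mm behind it; z points along the fingers, y is the direction in which the jaws open and shut (so a half turn about z gives the same grasp; the last joint's range is limited). The gripper opens to 93 mm and grips with 3 to 60 N. Pads are 15 mm wide; open, the fingers measure 128 mm over their backs; the gripper's body (75 mm by 188 mm) begins 65 mm behind the grasp point.
Start: joints at [1.192, 0.615, -0.013, 1.423, 0.008, 1.103, -0.04], TCP at [0.224, -0.61, 0.219] pointing down, gripper open.
Joint ranges: [-3.12, 3.12], [-0.3, 2.06], [-1.34, 1.32], [0.26, 2.42], [-1.36, 4.5], [0.01, 1.98], [-2.84, 2.84]. Speed limits (rad/s): [2.79, 2.79, 3.14, 3.14, 3.14, 3.14, 3.14].

INTERFACE

Orientations are given as [roll, pitch, yaw] about the fixed x, y, z axes, in that order (R = Rz(yaw) Ry(pitch) Rx(roll)).
In Python, from plant import manip, cams, order gives the robot as it stands.
- The arm moves only by the tool apply_moves, never from a script. Its argument "deltas" is a list that holds one entry, the list of rows, each a list of 6 numbers: the shift along the tool's x, y, z normalised to -1 to 1, where 1 is 30 mm, then the turn, a rotation vector about the tool's x, y, z normalised to -1 to 1, where 1 is 4 degrees. In form: [[[dx, dy, dz, wx, wy, wz], ...]]. A call has 1 to 20 rows; each row shifts and turns the commanded pose from where the row before left it, along the tool's axes as they then stand; what a row does not reach is not made up. A row lasts 1/8 s, in which the tool goes at most 62.5 mm and 10.7 degrees, less where a joint would pass 70% of its speed; a pose out of reach is approached as far as the arm can. A call with a number of a shift or a turn outside -1 to 1 is refused whole. A call with a gripper value outside its range is refused whole. "hand" is the closure, from -1 (fully open) to 1 (shut), set as the call begins (left out, the last holds). The fingers move at their own pace and stop on an object; the grip force is fixed at half the most. Time passes only in rows, so rows that do not move let the fingers close. It gives the time, the measured TCP pose, the force and the opening at its end, in the units of the state.
- manip.state(): the state, without advancing time (a new reading comes with each control period).
- cams.camera(name): name is "side" or "top"; returns a dict with "frame" (384x512x3 uint8, red, green, blue), "intrinsics" (3x3 intrinsics, pixels), "dist" ([k1, k2, p1, p2, k3] as OpenCV has them; the pictures are not rectified), "xyz" and "orientation" of the camera in the world. Camera axes: x right, y down, z forward; pixel columns grow to the right and rows downward; lengths in m; the calibration is good to about 2 mm. A picture is of the moment at which its call begins. There is no depth.
- order.job_done(): hands the job in, once; it reports no verdict.
The state is a dict: "time_s": time; "joint_pos": joint angles; "qd": joint speeds; "effort": joint torques, N m; "tcp_pos": TCP position; "orientation": TCP orientation; "force": force on the tool from outside, world axes, zero at the start; "torque": the same for the moment, N m; "opening": finger opening in m.
Only numpy, scipy, OpenCV 4.12 (cv2) and the standard library are available. Lean on these libraries where they do the work, as an engineer would, in place of code of your own. Each camera call takes 0.05 s, during which the arm holds its last target. There are 200 camera calls.

TASK

Pick the round lens cell up off the cork pad by its grip bar and set it gently on the three balls of the label reader, then turn it under light pressure until all three grooves underneath drop over the balls. Leave it fully home, level and unable to rock, and let go; never press it hard or drop it, and leave the stationery around it alone.

Things in the scene. Friction and masses are not known exactly. Their poses are not given: they have to be found in the camera images.
- lens: Lens cell, 0.17 to 0.34 kg: a black ring 96 mm across and 14 mm thick round a clear lens 60 mm wide (lens top 5 mm below the ring's top), with an aluminium grip bar bridging its middle. Origin: centre of the ring's flat underside, z up, x along the bar; a red dot marks the bar's +x end. It starts lying flat, grooves down, on a cork pad 130 mm square, 6 mm thick. Friction about 0.6.
- lens_grip (a point): Middle of the lens cell's grip bar, 42 mm above the cell's underside: the height to grip at. The bar is 92 mm long (cell's x), 14 mm wide (cell's y) and reaches from 26 to 52 mm above the underside; the space beside it above the ring and lens is free. Take it across its width.
- groove (a point): Groove in the cell's underside below the bar's +x end (38 mm from the origin, in the plane of the underside). There are three such radial V grooves, at 0, 120 and 240 degrees counterclockwise from the cell's +x as seen from above (white dots on the ring's top mark the latter two). Each is 12 mm wide at its mouth, with flanks at 55 degrees to the flat underside.
- reader: Label reader, fixed: a grey box 170 (x) by 150 (y) by 50 mm high, a red mark on its top at the -x edge. Origin: centre of its underside, z up. On top a dark collar 96 mm across and 6 mm high carries three white ceramic balls of 10 mm diameter on short posts, 120 degrees apart, centres 38 mm from the reader's vertical centre axis and 64 mm above its underside.
- seat (a point): On the reader's centre axis in the plane of the ball centres; axes as the reader's. The cell's origin comes here when home; riding on the ball tops it is 5 mm higher. The collar is locked at an unmeasured angle: one ball stands 10 to 67 degrees counterclockwise (from above) of the reader's +x. Centred and turned under a few newtons, the cell drops at that angle.
- punch: Metal hole punch, about 50 by 110 by 56 mm, loose, at the back of the bench; origin under its centre. To be left alone.
- tape: Pink tape dispenser, about 55 by 140 by 80 mm, loose, at the back of the bench; origin under its centre. To be left alone.
- clips: Stack of green and yellow plastic clips, about 65 by 28 by 28 mm, loose, in the middle of the bench; origin under its centre. To be left alone.
- carton: Small cardboard carton, 100 by 140 by 70 mm, loose; origin under its centre. To be left alone.
- cleaner: White bottle with a blue cap, 48 mm diameter, 120 mm high, loose; origin under its centre. To be left alone.
- marker_red: Marker pen with a red cap, 135 mm long, standing in the black steel organiser at the bench's right-hand (-y) edge; origin at its lower end. To be left alone.
- marker_blue: Marker pen with a blue cap, as the red one.
There are look-alikes about, which are no part of the job. Leave any yellow look-alike of the reader alone.

How it is judged:
By the outcome, as a careful person would: the job done as asked, in the order asked, and still so for the second after the job is handed in, with the robot touching nothing.
It also fails if it takes over 64 s, if anything falls off the work surface, if the arm or the gripper's body presses on something with over 40 N, if the wrist force passes 120 N, or if a joint passes its speed limit or range.

## Working session

There is one attempt and no reset: what is moved stays moved. The work goes in short steps, Python scripts to look and compute and a tool call to move; the robot and the scene stay as the last step left them, time stands still between calls to the robot, and variables do not carry over. Pictures are saved under pics/ and viewed, about 8 in all and at most 12, crops included, and the job is handed in when it is done.

Besides the shell and the picture viewer there is one more tool, called after "Emit:" in YAML: its name, and indented under it one key for each argument. apply_moves: Moves the arm, as the interface text tells. Its arguments: {"type":"object","properties":{"deltas":{"type":"array","items":{"type":"array","items":{"type":"array","items":{"type":"number","minimum":-1,"maximum":1}}}},"hand":{"type":"number"}},"required":["deltas"]}

```bash
mkdir -p pics; cat > h.py <<'E'
import numpy as np, cv2
from scipy.spatial.transform import Rotation as R
from plant import manip, cams, order
def snap(n,f):
    c=cams.camera(n); cv2.imwrite(f,c["frame"][:,:,::-1]); np.savez(f+".npz",**{k:np.array(v) for k,v in c.items()}); return c
def load(f): return np.load(f+".npz")
def rot(c):
    o=np.array(c["orientation"]); return o if o.shape==(3,3) else R.from_euler("xyz",o).as_matrix()
def px2w(c,u,v,z):
    p=cv2.undistortPoints(np.array([[[u,v]]],float),np.array(c["intrinsics"]),np.array(c["dist"]))[0,0]
    d=rot(c)@[p[0],p[1],1]; x=np.array(c["xyz"]); return x+d*(z-x[2])/d[2]
def w2px(c,P):
    Rm=rot(c); x=np.array(c["xyz"]); rv=cv2.Rodrigues(Rm.T)[0]
    return cv2.projectPoints(np.array(P,float).reshape(-1,3),rv,-Rm.T@x,np.array(c["intrinsics"]),np.array(c["dist"]))[0][:,0]
E
python3 - <<'E'
from h import *
for n in("top","side"):
    c=snap(n,f"pics/{n}0.png"); print(n,c["xyz"],c["orientation"],c["intrinsics"])
s=manip.state(); print(s)
a=cv2.imread("pics/top0.png");cv2.imwrite("pics/top0b.png",cv2.resize(a,(800,600),interpolation=cv2.INTER_CUBIC))
a=cv2.imread("pics/side0.png");cv2.imwrite("pics/side0b.png",cv2.resize(a,(800,600),interpolation=cv2.INTER_CUBIC))
E
```

```text
top [ 0.39114892 -0.13008223  1.59586663] [-3.06358232  0.00764634 -1.59415194] [[469.67354024   0.         251.82567233]
 [  0.         469.67354024 187.73750277]
 [  0.           0.           1.        ]]
side [-0.11938615 -1.16859886  1.21201669] [-2.32601853  0.00862206 -0.56952787] [[447.54545316   0.         260.01750097]
 [  0.         447.54545316 193.28562074]
 [  0.           0.           1.        ]]
{'time_s': 0.1, 'joint_pos': array([ 1.19248995,  0.61580742, -0.01257133,  1.42469691,  0.00806252,
        1.10339895, -0.04039147]), 'qd': array([ 0.00040668, -0.00138742, -0.00012175, -0.00276746, -0.00014336,
        0.00026021, -0.00015427]), 'effort': array([ 1.07966280e-03, -4.60039830e+01,  2.10042754e-01, -1.66245103e+01,
       -6.11718209e-02,  1.69389672e-02,  1.19406186e-04]), 'tcp_pos': array([ 0.22374494, -0.60953791,  0.21762075]), 'orientation': array([-3.13933162e+00,  1.95410783e-05,  3.51826266e-01]), 'force': array([-0.98999269,  0.16050395,  0.63760896]), 'torque': array([-0.02856153,  0.00197687,  0.01363576]), 'opening': 0.0931767939511082}
```

View pics/top0b.png

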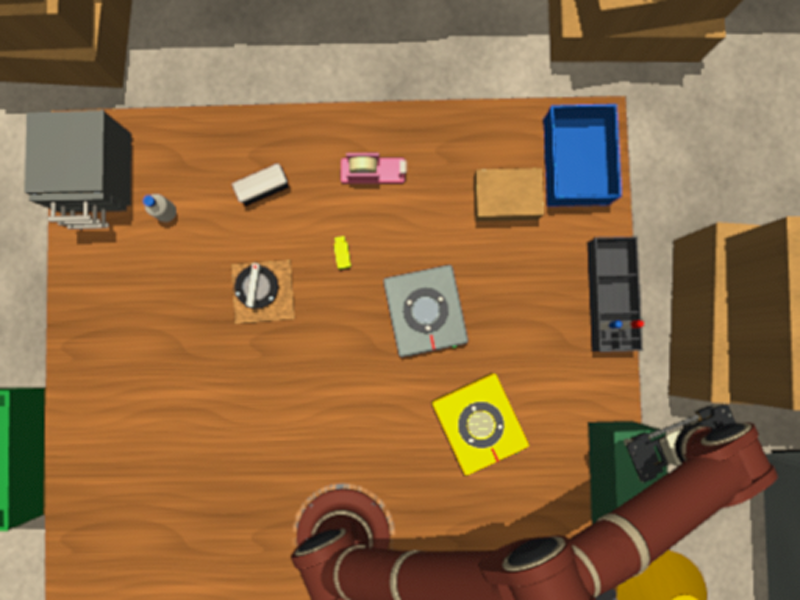

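View pics/side0b.png

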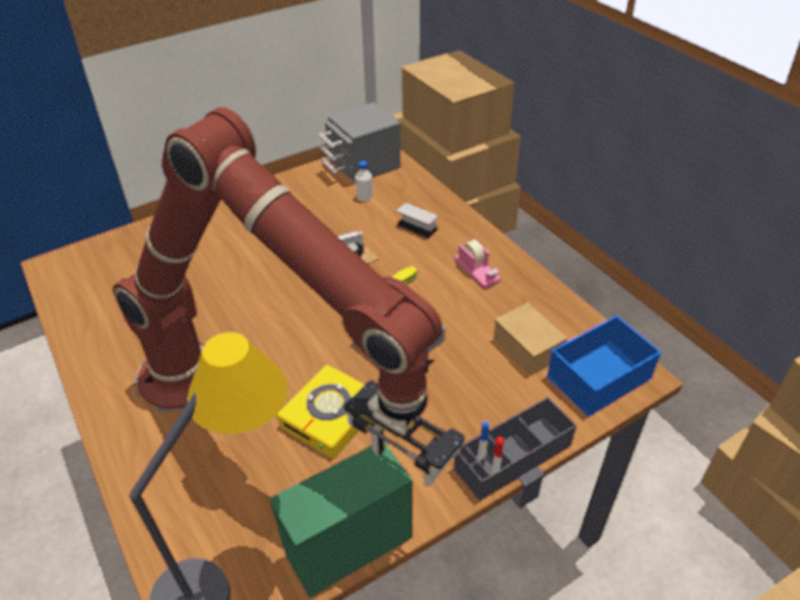

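The top view shows the lens cell on its cork at about (257,287) in the 800 px picture, with the grey reader at (426,311) and the yellow look-alike at (480,425). In the side view the arm hides the cell and the reader. I'll enlarge the top view.

```bash
python3 - <<'E'
from h import *
a=cv2.imread("pics/top0.png")
l=cv2.resize(a[160:212,140:192],(400,400),interpolation=cv2.INTER_CUBIC)
r=cv2.resize(a[166:232,240:306],(400,400),interpolation=cv2.INTER_CUBIC)
cv2.imwrite("pics/crop0.png",np.hstack([l,r]))
c=load("pics/top0.png")
print(px2w(c,164.5,183.7,.02),px2w(c,272.6,199,.064))
E
```

```text
[0.53532583 0.17367322 0.02      ] [ 0.47264196 -0.18811269  0.064     ]
```

View pics/crop0.png

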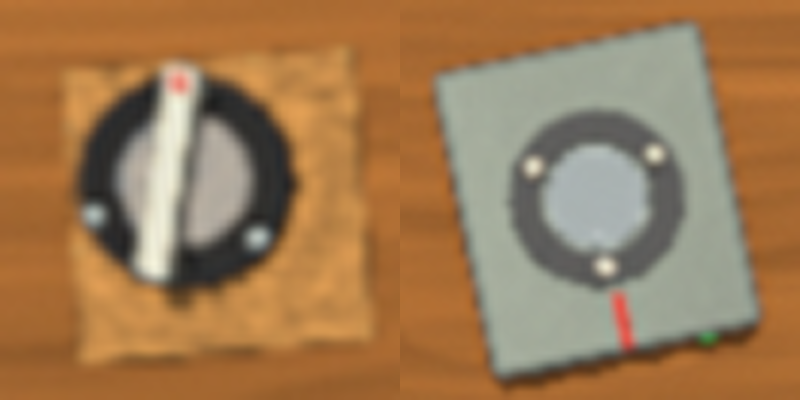

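The crop shows the red dot at (178,82), white dots at (93,215) and (258,237), balls at (534,166), (655,153) and (606,266), and the red reader mark at (622,320). I'll compute poses from these.

```bash
python3 - <<'E'
from h import *
c=load("pics/top0.png")
L=lambda x,y,z: px2w(c,140+(x+.5)/7.692-.5,160+(y+.5)/7.692-.5,z)[:2]
G=lambda x,y,z: px2w(c,240+(x-400+.5)/6.06-.5,166+(y+.5)/6.06-.5,z)[:2]
B=np.array([G(534,166,.066),G(655,153,.066),G(606,266,.066)])
m=B.mean(0);print("balls c",m,"r",np.linalg.norm(B-m,axis=1),"ang",np.degrees(np.arctan2(*(B-m).T[::-1])))
C=np.array([G(437,74,.05),G(697,24,.05),G(759,318,.05),G(497,375,.05)]);print("box",C.mean(0),np.linalg.norm(np.diff(C,axis=0),axis=1))
v=(C[0]+C[1]-C[2]-C[3]);w=C[0]+C[3]-C[1]-C[2];print("yaw",np.degrees(np.arctan2(v[1],v[0])),np.degrees(np.arctan2(w[1],w[0]))-90)
rd=L(178,82,.058);e1=L(182,66,.058);e2=L(152,278,.058)
w1=L(93,215,.02);w2=L(258,237,.02);rc=L(187,180,.02)
print("bar",(e1+e2)/2,np.linalg.norm(e1-e2),"yaw",np.degrees(np.arctan2(*(e1-e2)[::-1])),"reddot",rd)
print("ring",rc,"dots",w1,w2)
for w in(w1,w2):
  d=w-(e1+e2)/2;print(np.linalg.norm(d),np.degrees(np.arctan2(d[1],d[0])))
E
```

```text
balls c [ 0.4766388  -0.18720315] r [0.03795748 0.03804489 0.03843733] ang [  64.35622421  -54.88310692 -175.37584455]
box [ 0.47633597 -0.18730236] [0.1446351  0.16361971 0.14531285]
yaw 10.052744394310725 10.221331347132235
bar [0.53808327 0.17697421] 0.09198358799981592 yaw -8.539691435486796 reddot [0.5766895  0.17192558]
ring [0.53786647 0.17576901] dots [0.5234392  0.21737456] [0.51201892 0.14472481]
0.042972511113744116 109.92425253783674
0.041465330654888395 -128.94555088775573
```

Emit:
apply_moves:
  deltas:
    - [[0.85,-0.54,0,0,0,0],[0.85,-0.54,0,0,0,0],[0.85,-0.54,0,0,0,0],[0.85,-0.54,0,0,0,0],[0.85,-0.54,0,0,0,0],[0.85,-0.54,0,0,0,0],[0.85,-0.54,0,0,0,0],[0.85,-0.54,0,0,0,0],[0.85,-0.54,0,0,0,0],[0.85,-0.54,0,0,0,0],[0.85,-0.54,0,0,0,0],[0.85,-0.54,0,0,0,0],[0.85,-0.54,0,0,0,0],[0.85,-0.54,0,0,0,0],[0.85,-0.54,0,0,0,0]]
  hand: -1

```text
time_s: 1.98
tcp_pos: [0.4995, -0.2493, 0.2182]
orientation: [-3.141, 0.001, 0.352]
force: [0.2, -0.1, 0.5]
opening: 0.0928
```

Emit:
apply_moves:
  deltas:
    - [[0.4,-0.86,0,0,0,0],[0.4,-0.86,0,0,0,0],[0.4,-0.86,0,0,0,0],[0.4,-0.86,0,0,0,0],[0.4,-0.86,0,0,0,0],[0.4,-0.86,0,0,0,0],[0.4,-0.86,0,0,0,0],[0.4,-0.86,0,0,0,0],[0.4,-0.86,0,0,0,0],[0.4,-0.86,0,0,0,0],[0.4,-0.86,0,0,0,0],[0.4,-0.86,0,0,0,0],[0.4,-0.86,0,0,0,0],[0.4,-0.86,0,0,0,0],[0.4,-0.86,0,0,0.92,0],[0,0,0,0,-0.92,0],[0,0,0,0,0,0]]

```text
time_s: 4.1
tcp_pos: [0.5352, 0.1755, 0.2181]
orientation: [-3.142, 0.0, 0.352]
force: [-0.5, -0.3, 0.4]
opening: 0.0927
```

Emit:
apply_moves:
  deltas:
    - [[0,0,0.48,0,0,0.92],[0,0,0.48,0,0,0.92],[0,0,0.48,0,0,0.92],[0,0,0.48,0,0,0.92],[0,0,0.48,0,0,0.92],[0,0,0.48,0,0,0.92],[0,0,0.48,0,0,0.92],[0,0,0.48,0,0,0.92],[0,0,0,0,0,0],[0,0,0,0,0,0]]

```text
time_s: 5.35
tcp_pos: [0.5352, 0.1748, 0.1039]
orientation: [-3.141, -0.001, -0.162]
force: [0.2, -0.1, -0.9]
opening: 0.093
```

```bash
python3 - <<'E'
from h import *
s=manip.state();print(s["tcp_pos"],s["orientation"],s["joint_pos"],s["force"])
c=snap("side","pics/side1.png")
Rm=R.from_euler("xyz",s["orientation"]).as_matrix()
print("delta tool units",Rm.T@(np.array([.538,.1765,.029])-s["tcp_pos"])/.03)
a=c["frame"][:,:,::-1].copy()
yw=np.radians(-9.2);ax=np.array([np.cos(yw),np.sin(yw),0])
p=w2px(c,[[.538,.1765,.058]+ax*.046,[.538,.1765,.058]-ax*.046,s["tcp_pos"]]);print(p)
u,v=p.mean(0).astype(int);x0,y0=u-50,v-45
f=cv2.resize(a[y0:y0+75,x0:x0+100],(800,600),interpolation=cv2.INTER_CUBIC)
for q in p: cv2.circle(f,tuple(int(t) for t in (q-[x0,y0])*8),4,(255,0,255),1)
cv2.imwrite("pics/side1c.png",f)
E
```

```text
[0.53519439 0.17479523 0.10391871] [-3.14123294e+00 -7.97228326e-04 -1.61746643e-01] [-0.37060443  0.61815098  0.02497974  1.81095786 -0.02204206  0.71188001
 -2.06611117] [ 0.18325938 -0.10103488 -0.92697767]
delta tool units [ 0.08115727 -0.07024647  2.49738125]
[[231.71512271 148.07808996]
 [211.07617841 153.61041307]
 [220.32790684 142.44564531]]
```

View pics/side1c.png

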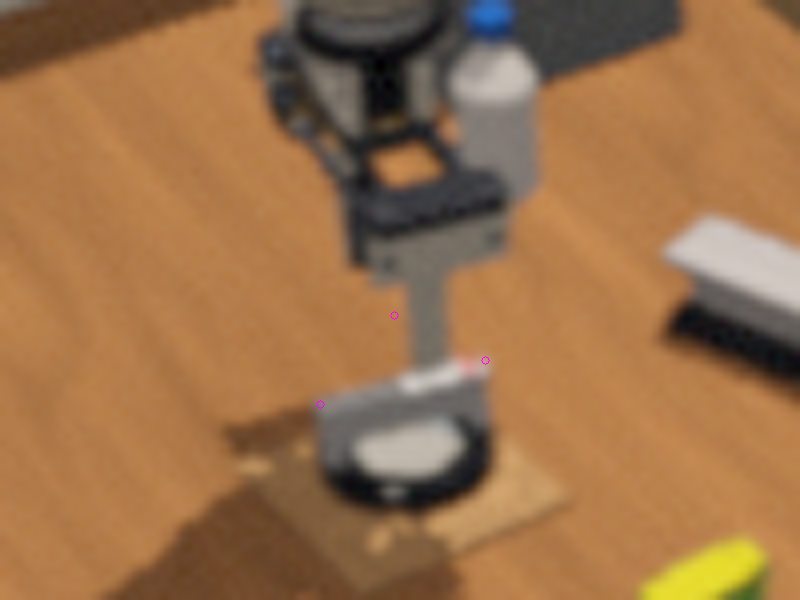

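The predicted bar ends, (485,360) and (320,404), land on the bar in the side view, so the pose holds. Next I descend and grip.

Emit:
apply_moves:
  deltas:
    - [[0.08,-0.07,0.5,0,0,0],[0,0,0.5,0,0,0],[0,0,0.5,0,0,0],[0,0,0.5,0,0,0],[0,0,0.3,0,0,0],[0,0,0.2,0,0,0],[0,0,0,0,0,0],[0,0,0,0,0,0]]

```text
time_s: 6.4
tcp_pos: [0.538, 0.1769, 0.0289]
orientation: [-3.141, -0.001, -0.162]
force: [-0.9, 0.1, 0.1]
opening: 0.0931
```

Emit:
apply_moves:
  deltas:
    - [[0,0,0,0,0,0],[0,0,0,0,0,0],[0,0,0,0,0,0],[0,0,0,0,0,0],[0,0,0,0,0,0],[0,0,0,0,0,0],[0,0,0,0,0,0],[0,0,0,0,0,0],[0,0,0,0,0,0],[0,0,0,0,0,0]]
  hand: 1

```text
time_s: 7.65
tcp_pos: [0.5377, 0.177, 0.0285]
orientation: [-3.141, -0.0, -0.162]
force: [-0.1, 0.9, -0.6]
opening: 0.0141
```

Emit:
apply_moves:
  deltas:
    - [[0,0,-0.1,0,0,0],[0,0,-0.3,0,0,0],[0,0,-0.5,0,0,0],[0,0,-0.6,0,0,0],[0,0,-0.6,0,0,0],[0,0,-0.6,0,0,0],[0,0,-0.6,0,0,0],[0,0,-0.6,0,0,0],[0,0,-0.6,0,0,0],[0,0,-0.5,0,0,0],[0,0,-0.3,0,0,0],[0,0,-0.1,0,0,0],[0,0,0,0,0,0],[0,0,0,0,0,0]]

```text
time_s: 9.4
tcp_pos: [0.5372, 0.1767, 0.1898]
orientation: [3.141, 0.001, -0.162]
force: [-0.4, -0.9, -2.6]
opening: 0.0135
```

Emit:
apply_moves:
  deltas:
    - [[0,0.3,0,0,0,0],[0,0.6,0,0,0,0],[0,0.8,0,0,0,0],[0,0.8,0,0,0,0],[0,0.8,0,0,0,0],[0,0.8,0,0,0,0],[0,0.8,0,0,0,0],[0,0.8,0,0,0,0],[0,0.8,0,0,0,0],[0,0.8,0,0,0,0],[0,0.8,0,0,0,0],[0,0.8,0,0,0,0],[0,0.8,0,0,0,0],[0,0.8,0,0,0,0],[0,0.8,0,0,0,0],[0,0.6,0,0,0,0],[0,0.4,0,0,0,0],[-0.05,0.0,0,0,0,0],[0,0,0,0,0,0]]

```text
time_s: 11.78
tcp_pos: [0.4767, -0.186, 0.1904]
orientation: [-3.141, 0.0, -0.161]
force: [-1.1, 0.8, -2.2]
opening: 0.0139
```

Emit:
apply_moves:
  deltas:
    - [[0,0,0,0,0,-0.5],[0,0,0,0,0,-1],[0,0,0,0,0,-1],[0,0,0,0,0,-1],[0,0,0,0,0,-1],[0,0,0,0,0,-1],[0,0,0,0,0,-1],[0,0,0,0,0,-1],[0,0,0,0,0,-1],[0,0,0,0,0,-1],[0,0,0,0,0,-1],[0,0,0,0,0,-1],[0,0,0,0,0,-1],[0,0,0,0,0,-1],[0,0,0,0,0,-0.6],[0,0,0,0,0,0],[0,0,0,0,0,0]]

```text
time_s: 13.9
tcp_pos: [0.4767, -0.187, 0.1905]
orientation: [3.142, -0.0, 0.822]
force: [-0.1, -0.8, -2.4]
opening: 0.0138
```

```bash
python3 - <<'E'
from h import *
s=manip.state();print(s["tcp_pos"],s["orientation"],s["force"],s["torque"],s["joint_pos"],s["opening"])
c=snap("side","pics/side2.png")
Rm=R.from_euler("xyz",s["orientation"]).as_matrix()
print("delta tool units",Rm.T@(np.array([.4765,-.1873,.1])-s["tcp_pos"])/.03)
a=c["frame"][:,:,::-1].copy()
ax=Rm[:,0];t=s["tcp_pos"]-Rm[:,2]*.029
p=w2px(c,[t+ax*.046,t-ax*.046,[.4765,-.1873,.064]]+[[.4765+.038*np.cos(b),-.1873+.038*np.sin(b),.066] for b in np.radians([64.7,184.7,304.7])]);print(p)
u,v=p.mean(0).astype(int);x0,y0=u-60,v-45
f=cv2.resize(a[y0:y0+90,x0:x0+120],(800,600),interpolation=cv2.INTER_CUBIC)
for q in p: cv2.circle(f,tuple(int(t) for t in (q-[x0,y0])*6.667),5,(255,0,255),1)
cv2.imwrite("pics/side2c.png",f)
E
```

```text
[ 0.47667134 -0.18703973  0.19049642] [ 3.14155678e+00 -7.76942130e-05  8.22240941e-01] [-0.13767821 -0.79515244 -2.37319561] [-0.07635623 -0.03156728  0.01005058] [ 0.47107556  0.44164257 -0.2007033   1.85186723  0.1127082   0.85895064
 -0.53316727] 0.013782228951356508
delta tool units [-1.04778117e-02  1.61151208e-03  3.01654672e+00]
[[256.96531136 165.7977739 ]
 [251.88713639 183.32306212]
 [255.21292215 206.88743211]
 [253.96787561 199.27389187]
 [246.73033507 211.0892076 ]
 [264.91448497 209.31392642]]
```

View pics/side2c.png

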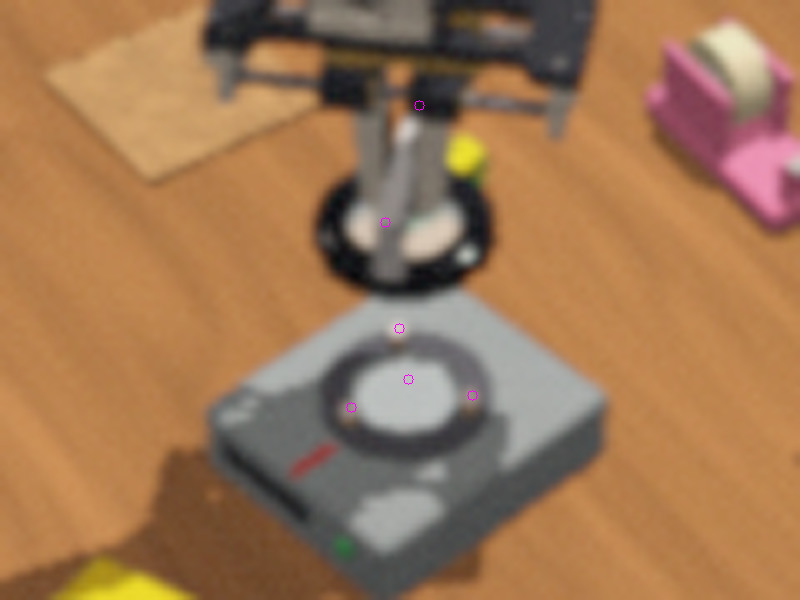

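The side view shows the cell held level above the reader. The predicted balls, (399,328), (351,407) and (472,395), agree with the visible ones to about 1 px. I'll descend to just above contact.

Emit:
apply_moves:
  deltas:
    - [[-0.01,0,0.3,0,0,0],[0,0,0.4,0,0,0],[0,0,0.4,0,0,0],[0,0,0.4,0,0,0],[0,0,0.4,0,0,0],[0,0,0.4,0,0,0],[0,0,0.3,0,0,0],[0,0,0.2,0,0,0],[0,0,0.1,0,0,0],[0,0,0.1,0,0,0],[0,0,0.05,0,0,0],[0,0,0.05,0,0,0],[0,0,0,0,0,0],[0,0,0,0,0,0]]

```text
time_s: 15.7
tcp_pos: [0.4765, -0.1873, 0.0976]
orientation: [3.141, -0.0, 0.822]
force: [-0.5, -0.0, -3.2]
opening: 0.0139
```

Emit:
apply_moves:
  deltas:
    - [[0,0,0.02,0,0,0],[0,0,0.02,0,0,0],[0,0,0.02,0,0,0],[0,0,0.02,0,0,0],[0,0,0,0,0,0]]

```text
time_s: 16.32
tcp_pos: [0.4764, -0.1874, 0.095]
orientation: [-3.141, 0.0, 0.822]
force: [-0.9, -0.9, -2.0]
opening: 0.0137
```

Emit:
apply_moves:
  deltas:
    - [[0,0,0.02,0,0,0],[0,0,0.02,0,0,0],[0,0,0.02,0,0,0],[0,0,0.02,0,0,0],[0,0,0,0,0,0],[0,0,0,0,0,0]]

```text
time_s: 17.08
tcp_pos: [0.4764, -0.1873, 0.0927]
orientation: [-3.142, -0.0, 0.822]
force: [-0.7, 0.4, -3.0]
opening: 0.014
```

Emit:
apply_moves:
  deltas:
    - [[0,0,0.015,0,0,0],[0,0,0.015,0,0,0],[0,0,0,0,0,0],[0,0,0,0,0,0]]

```text
time_s: 17.58
tcp_pos: [0.4764, -0.1874, 0.0918]
orientation: [-3.142, -0.0, 0.822]
force: [0.4, 0.4, -3.3]
opening: 0.0139
```

Emit:
apply_moves:
  deltas:
    - [[0,0,0.015,0,0,0],[0,0,0.015,0,0,0],[0,0,0,0,0,0],[0,0,0,0,0,0]]

```text
time_s: 18.08
tcp_pos: [0.4765, -0.1874, 0.0912]
orientation: [3.141, -0.0, 0.822]
force: [-1.0, 0.3, 3.0]
opening: 0.0136
```

```bash
python3 - <<'E'
from h import *
s=manip.state();print(s["tcp_pos"],s["force"],s["torque"])
E
```

```text
[ 0.47651363 -0.1873662   0.09118372] [-1.00489354  0.28757732  3.01078393] [ 0.07152728  0.21041794 -0.02206346]
```

Contact is made, with about 6 N on the balls. Now I turn under that load.

Emit:
apply_moves:
  deltas:
    - [[0,0,0,0,0,-0.25],[0,0,0,0,0,-0.25],[0,0,0,0,0,-0.25],[0,0,0,0,0,-0.25],[0,0,0,0,0,-0.25],[0,0,0,0,0,-0.25],[0,0,0,0,0,-0.25],[0,0,0,0,0,-0.25],[0,0,0,0,0,0]]

```text
time_s: 19.2
tcp_pos: [0.4767, -0.1877, 0.091]
orientation: [3.141, 0.0, 0.962]
force: [0.1, -1.1, 4.5]
opening: 0.0137
```

Emit:
apply_moves:
  deltas:
    - [[0,0,0,0,0,-0.25],[0,0,0,0,0,-0.25],[0,0,0,0,0,-0.25],[0,0,0,0,0,0]]

```text
time_s: 19.7
tcp_pos: [0.4768, -0.1878, 0.091]
orientation: [3.141, -0.0, 1.015]
force: [0.7, -2.0, 5.0]
opening: 0.0137
```

Emit:
apply_moves:
  deltas:
    - [[0,0,0,0,0,-0.25],[0,0,0,0,0,-0.25],[0,0,0,0,0,0]]

```text
time_s: 20.08
tcp_pos: [0.4759, -0.1867, 0.0904]
orientation: [-3.14, -0.0, 1.051]
force: [1.3, -0.7, 1.0]
opening: 0.0138
```

Emit:
apply_moves:
  deltas:
    - [[0,0,0,0,0,-0.25],[0,0,0,0,0,-0.25],[0,0,0,0,0,0]]

```text
time_s: 20.45
tcp_pos: [0.4754, -0.1866, 0.0902]
orientation: [-3.139, -0.0, 1.085]
force: [-0.1, 0.6, -2.1]
opening: 0.0136
```

The load has gone and it is starting to drop, so I follow it down while finishing the turn.

Emit:
apply_moves:
  deltas:
    - [[0,0,0.02,0,0,-0.15],[0,0,0.02,0,0,-0.15],[0,0,0.02,0,0,-0.1],[0,0,0,0,0,0]]

```text
time_s: 20.95
tcp_pos: [0.4763, -0.1871, 0.089]
orientation: [-3.141, -0.0, 1.113]
force: [-0.1, 1.2, -0.6]
opening: 0.0139
```

Emit:
apply_moves:
  deltas:
    - [[0,0,0.02,0,0,-0.1],[0,0,0.02,0,0,-0.1],[0,0,0,0,0,0]]

```text
time_s: 21.32
tcp_pos: [0.4765, -0.187, 0.0882]
orientation: [-3.142, -0.0, 1.126]
force: [-0.8, 3.1, 3.1]
opening: 0.0138
```

Emit:
apply_moves:
  deltas:
    - [[0,0,0.01,0,0,-0.1],[0,0,0.01,0,0,-0.1],[0,0,0,0,0,0],[0,0,0,0,0,0]]

```text
time_s: 21.82
tcp_pos: [0.4766, -0.1868, 0.0879]
orientation: [-3.142, -0.001, 1.139]
force: [0.2, 3.4, 5.6]
opening: 0.0142
```

```bash
python3 - <<'E'
from h import *
s=manip.state();print(s["tcp_pos"],s["orientation"],s["force"],s["torque"])
E
```

```text
[ 0.47658737 -0.18679866  0.08787361] [-3.14153125e+00 -7.01472615e-04  1.13937459e+00] [0.23163837 3.40147022 5.58941786] [ 0.6990443   0.47922383 -0.17488937]
```

Emit:
apply_moves:
  deltas:
    - [[0.015,-0.007,0,0,0,0.1],[0.015,-0.007,0,0,0,0.05],[0,0,0,0,0,0],[0,0,0,0,0,0]]

```text
time_s: 22.32
tcp_pos: [0.4764, -0.1865, 0.0875]
orientation: [3.142, 0.0, 1.129]
force: [-1.1, 2.1, 5.4]
opening: 0.0137
```

```bash
python3 - <<'E'
from h import *
s=manip.state();print(s["tcp_pos"],s["orientation"],s["force"],s["torque"])
E
```

```text
[ 0.47636955 -0.18648156  0.08751522] [3.14155809e+00 1.33791334e-04 1.12940188e+00] [-1.13230567  2.08282183  5.42513053] [0.44481823 0.32515364 0.01061304]
```

Emit:
apply_moves:
  deltas:
    - [[0.01,-0.012,0.01,0,0,0],[0.01,-0.012,0.01,0,0,0],[0,0,0,0,0,0],[0,0,0,0,0,0]]

```text
time_s: 22.82
tcp_pos: [0.4758, -0.1857, 0.0864]
orientation: [-3.141, 0.0, 1.129]
force: [-1.3, 0.7, 0.6]
opening: 0.0136
```

```bash
python3 - <<'E'
from h import *
s=manip.state();print(s["tcp_pos"],s["orientation"],s["force"],s["torque"])
E
```

```text
[ 0.47580503 -0.18565688  0.08641535] [-3.14112473e+00  1.94934607e-04  1.12942153e+00] [-1.26369749  0.72331311  0.61417402] [ 0.1828722   0.15340076 -0.04749634]
```

Emit:
apply_moves:
  deltas:
    - [[0,0,0.015,0,0,0],[0,0,0.01,0,0,0],[0,0,0,0,0,0],[0,0,0,0,0,0]]

```text
time_s: 23.32
tcp_pos: [0.4759, -0.1856, 0.0862]
orientation: [-3.141, 0.0, 1.129]
force: [-2.0, 1.7, 5.1]
opening: 0.0141
```

```bash
python3 - <<'E'
from h import *
s=manip.state();print(s["tcp_pos"],s["orientation"],s["force"],s["torque"])
E
```

```text
[ 0.47585287 -0.18562903  0.08624192] [-3.14145452e+00  3.36388559e-04  1.12943933e+00] [-1.96942235  1.66468042  5.14628859] [ 0.2922206   0.50946163 -0.00065736]
```

Emit:
apply_moves:
  deltas:
    - [[0.005,-0.012,0,0,0,0],[0.005,-0.012,0,0,0,0],[0,0,0,0,0,0],[0,0,0,0,0,0]]

```text
time_s: 23.82
tcp_pos: [0.4758, -0.1855, 0.0862]
orientation: [3.141, 0.0, 1.129]
force: [-1.5, 0.5, 6.1]
opening: 0.0137
```

```bash
python3 - <<'E'
from h import *
s=manip.state();print(s["tcp_pos"],s["orientation"],s["force"],s["torque"])
E
```

```text
[ 0.47579288 -0.18553101  0.08617576] [3.14059805e+00 4.10603662e-04 1.12920907e+00] [-1.46624701  0.51110514  6.11204796] [-0.05271176  0.39024735  0.01809971]
```

Z is 5.0 mm below the riding height and stiff, so the cell is home. I'll ease off the load, let go and rise.

Emit:
apply_moves:
  deltas:
    - [[0,0,-0.01,0,0,0],[0,0,0,0,0,0],[0,0,0,0,0,0]]

```text
time_s: 24.2
tcp_pos: [0.4758, -0.1854, 0.0862]
orientation: [3.141, 0.0, 1.129]
force: [-0.3, -0.9, 3.1]
opening: 0.0137
```

Emit:
apply_moves:
  deltas:
    - [[0,0,0,0,0,0],[0,0,0,0,0,0],[0,0,0,0,0,0],[0,0,0,0,0,0],[0,0,0,0,0,0],[0,0,0,0,0,0],[0,0,0,0,0,0],[0,0,0,0,0,0]]
  hand: -1

```text
time_s: 25.2
tcp_pos: [0.4755, -0.1849, 0.0862]
orientation: [-3.142, -0.0, 1.13]
force: [0.1, 0.4, -0.4]
opening: 0.089
```

Emit:
apply_moves:
  deltas:
    - [[0,0,-0.1,0,0,0],[0,0,-0.3,0,0,0],[0,0,-0.5,0,0,0],[0,0,-0.7,0,0,0],[0,0,-0.7,0,0,0],[0,0,-0.7,0,0,0],[0,0,-0.6,0,0,0],[0,0,-0.3,0,0,0],[0,0,0,0,0,0]]

```text
time_s: 26.32
tcp_pos: [0.4758, -0.185, 0.2041]
orientation: [3.14, -0.0, 1.13]
force: [-0.3, -0.1, -0.4]
opening: 0.093
```

Emit:
apply_moves:
  deltas:
    - [[0.82,-0.2,0,0,0,0],[0.82,-0.2,0,0,0,0],[0.82,-0.2,0,0,0,0],[0.82,-0.2,0,0,0,0],[0.82,-0.2,0,0,0,0],[0.82,-0.2,0,0,0,0],[0.82,-0.2,0,0,0,0],[0.82,-0.2,0,0,0,0],[0.82,-0.2,0,0,0,0],[0.82,-0.2,0,0,0,0],[0,0,0,0,0,0]]

```text
time_s: 27.7
tcp_pos: [0.5258, 0.0654, 0.2026]
orientation: [-3.14, -0.0, 1.134]
force: [0.0, 0.4, -0.7]
opening: 0.0931
```

```bash
python3 - <<'E'
from h import *
out=[]
o=np.array([.4765,-.187,.064]);y=np.radians(64.7);R0=R.from_euler("z",y).as_matrix()
P=np.vstack([[[46,0,52],[-46,0,52],[38,0,52]],[[41.5*np.cos(a),41.5*np.sin(a),14] for a in np.radians([120,240])]])/1000
P=o+P@R0.T
ring=o+np.array([[.048*np.cos(a),.048*np.sin(a),.0] for a in np.linspace(0,6.28,24)])
for n,sz in(("top",(50,75)),("side",(50,75))):
    c=snap(n,f"pics/{n}3.png");a=c["frame"][:,:,::-1].copy()
    p=w2px(c,P);q=w2px(c,ring);u,v=q.mean(0).astype(int);x0,y0=u-25,v-40
    f=cv2.resize(a[y0:y0+75,x0:x0+50],(400,600),interpolation=cv2.INTER_CUBIC)
    for t in p: cv2.circle(f,tuple(int(k) for k in (t-[x0,y0]+.5)*8),5,(255,0,255),1)
    for t in q: cv2.circle(f,tuple(int(k) for k in (t-[x0,y0]+.5)*8),2,(0,255,255),-1)
    out.append(f)
cv2.imwrite("pics/fin.png",np.hstack(out))
E
```

```text
(no output)
```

View pics/fin.png

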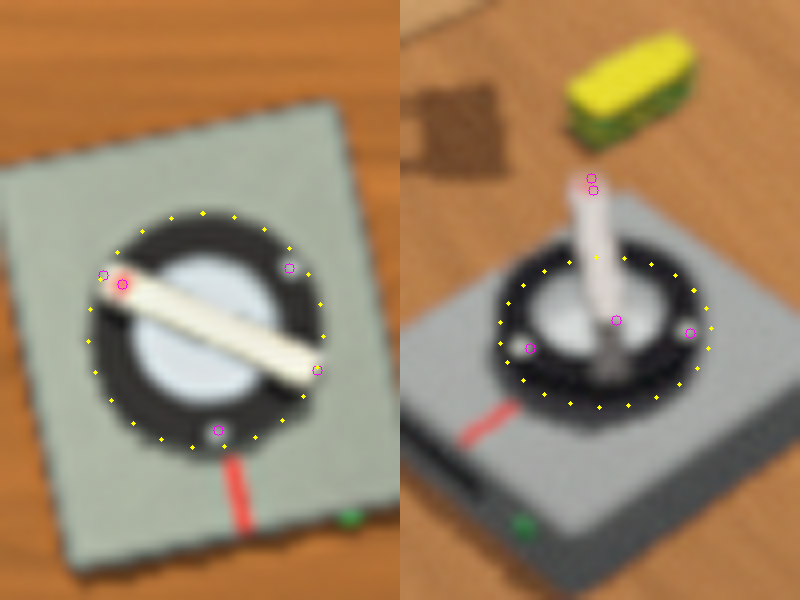

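The red and white dots in the top view at (121,286), (290,270) and (216,433) sit within half a pixel of the predicted home pose, and the clips are untouched. The arm is clear, so I'm handing in.

```bash
python3 -c "
from plant import order; print(order.job_done())"
```

```text
the job is handed in; nothing more can be done
None
```

The lens cell is on the grey reader's three balls with all three grooves engaged. It is released, the arm is clear of it, and I handed the job in at about 28 s.

- **Pick and set-down:** I gripped the bar across its width, set the cell on the balls about 18° short of the drop angle, and turned it under roughly 6 N. It began to drop near 60–62° in the world frame. I finished at about 64.7° (54.6° counterclockwise of the reader's +x).
- **Seating:** Before it was fully down, a side force of about 3 N built up. I eased the tool 1–2 mm sideways until that faded. The highest upward force I read on the tool was about 6 N.
- **Height check:** The tool ended 5.0 mm below the riding height and met stiff resistance there, which matches the cell being fully home. The tool height did not change when the fingers opened.
- **Final pictures:** In the top view the red dot and both white dots were within about half a pixel of the predicted home pose. In the side view the match was within 1–2 pixels. The clips were unmoved, and nothing I did brought the arm near the other loose items.
- **Small disagreement:** The tool's position at release was about 2 mm in y from the centre I measured by camera, which is within the calibration tolerance.
- **Not separately tested:** The pictures cannot resolve level to better than about 2 mm, so level and no-rock rest on the 5.0 mm drop and the force readings.

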